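Mesh the drive gear on the pump's splined shaft and hold it down for the circlip

ROBOT

A 6-joint arm with a two-finger parallel gripper is mounted at the origin on a cart in front of the work surface, level with it; the furniture and walls round the work are solid. World frame = base frame: x ahead of the robot, y to its left, z up, the work surface at z = 0. Lengths are in m, angles in rad, forces in N, time in s.
With the tool pointing down it reaches from about 0.35 to 0.85 m from the base axis. Payload 8.1 kg.
Tool frame: the origin (TCP) lies between the finger pads; the fingertips stand 11 mm ahead of it and the grasp point (between the pads) lies 8 mm behind it (robot.tips_ahead is the distance from the TCP to the fingertips, in m); z points along the fingers, y is the line along which they close (so a half turn about z gives the same grasp; the last joint's range is limited). The gripper opens to 93 mm and grips with 3 to 60 N. Pads are 15 mm wide; open, the fingers measure 128 mm over their backs; the gripper's body (75 mm by 188 mm) begins 65 mm behind the grasp point.
Start: joints at [-1.382, 0.13, 1.488, -0, 1.523, -0.085], TCP at [0.162, -0.578, 0.23] pointing down, gripper open.
Joint ranges: [-2.96, 2.96], [-0.89, 2.26], [0.02, 2.5], [-1.34, 4.48], [0, 2.73], [-2.66, 2.66]. Speed limits (rad/s): [2.39, 2.39, 2.79, 3.14, 3.14, 3.14].

INTERFACE

Orientations are given as a rotation vector (axis times angle).
In Python, from plant import robot gives the robot as it stands. The module is installed in compiled form; this text tells all that it offers.
- The arm moves only by the tool move_arm, never from a script. Its argument "deltas" is one flat list of numbers, 7 for each row, row after row: the shift along the tool's x, y, z in m, then the turn, a rotation vector about the tool's x, y, z in rad, then the opening, from 0 (shut) to 1 (fully open). A call has 1 to 12 rows; each row is the pose to reach, as a shift and turn from the pose commanded when the call began, along the tool's axes at that moment; what a row does not reach only later rows make up. A row lasts 1/8 s, in which the tool goes at most 62.5 mm and 10.7 degrees, less where a joint would pass 70% of its speed; a pose out of reach is approached as far as the arm can. A call with a gripper value outside its range is refused whole. The fingers move at their own pace and stop on an object; "squeeze" is the grip in N (left out, the last holds). Time passes only in rows, so rows that repeat a pose let the fingers close. It gives the time, the measured TCP pose, the force, the opening and the grip force at its end, in the units of the state.
- robot.read_state(): the state, without advancing time (a new reading comes with each control period).
- robot.read_camera(name): name is "scene" or "top" or "wrist"; returns (picture, depth): 400x640x3 uint8, red, green, blue; 400x640 float32, m along the optical axis (not along the pixel's ray), 0 where there is no reading.
- robot.camera_model(name): a dict with "K" (3x3 intrinsics, pixels), "k1" (the pictures are not rectified: a ray, as slopes to the right and down, at radius r is drawn at 1 + k1 r^2 times it, then the intrinsics apply), "R" (3x3) and "t" (3): a world point X has camera coordinates R X + t; the wrist camera has in their place "tool_from_camera" (4x4, takes a point from camera to tool coordinates, whose origin is the TCP and whose axes are the flange's). Camera axes: x right, y down, z forward; pixel columns grow to the right and rows downward; lengths in m; the calibration is good to about 2 mm. A picture is of the moment at which its call begins: read the wrist's pose just before it. camera_model takes no time and is no camera call.
- robot.close_job(): hands the job in; it is judged then, once.
Trained networks look in the newest picture that a camera, given by its name, has taken for a name from the list of things; names that differ only in an ending like _2 or _b are one class to them, and where a whole thing is asked for, a point or a joint stands for the part that bears it (a point fixed in the world has none). Each returns a list of dicts, best first, with "confidence" (0 to 1); they miss things now and then, are a little off and sometimes report something else, mostly with a low value. They report only what shows in the picture. A call takes as long as a camera call. They do not tell look-alikes from the thing itself.
- robot.recognise(camera, label): "uv" ([column, row] in pixels, amid what is visible of it).
The state is a dict: "t": time; "q": joint angles; "dq": joint speeds; "joint_torque": joint torques, N m; "tool_pos": TCP position; "orientation": TCP orientation; "force": force on the tool from outside, world axes, zero at the start; "wrist_torque": the same for the moment, N m; "opening": finger opening in m; "gripper_force": force on a finger pad.
Only numpy, scipy, OpenCV 4.12 (cv2) and the standard library are available. Lean on these libraries where they do the work, as an engineer would, in place of code of your own. Each camera call takes 0.05 s, during which the arm holds its last target. There are 200 camera calls.

TASK

Pick up the loose gear whose bore is splined (not the one with the smooth, keyed bore) and fit it, boss upwards, on the splined shaft of the pump that stands on the holding plate: turn it until the splines mesh, without forcing it on the spline ends, and slide it down onto the spring washer. Then press it down against the spring until the whole circlip groove near the shaft's end shows clear above the boss, and finish like that, still gripping the gear and keeping it pressed down so that the circlip can be fitted. Leave the other gear and the parts lying around where they are.

Things in the scene. Friction and masses are not known exactly. Their poses are not given: they have to be found in the camera images.
- gear: the gear to fit: bare steel spur gear, 20 teeth, lying flat, boss up, any yaw, 0.3 to 0.5 kg. Toothed rim 66 mm across, 14 mm high; above it a plain round boss, 48 mm across, from 14 to 38 mm height (whole height 38 mm): grip it round the boss. Splined bore (see gear_bore). Origin: on the axis, at the underside; z up through the boss; x points at the middle of one bore groove
- gear_bore (a point): centre of the bore at the gear's underside (same point and axes as gear). Through bore with six straight grooves every 60 degrees from x, each 8.6 mm wide, 38 mm across the groove bottoms; between them six flat lands, 29.8 mm across; 1.5 mm chamfer at the lower edge
- gear_keyed: the wrong gear, leave alone: same steel, teeth, boss and size (66 mm, 38 mm high), but its bore is a smooth 25 mm hole with one 8 mm keyway and cannot go on the shaft. Lies flat, boss up; origin on the axis at the underside. The two gears lie one nearer, one farther, to the right of the pump; which is which varies
- fixture: holding plate, steel, 150 x 176 x 12 mm, bolted to the worktop (fixed), with a cast grey pump housing (82 x 95 mm) on it whose top is 72 mm above the worktop; the pump's shaft stands upright in the middle, a circlip lies on the plate. Origin: centre of the plate's underside, on the shaft's axis; z up
- shaft: the pump's upright shaft: six straight ribs 7 mm wide, 36 mm over the ribs, core 28 mm. Ribs end 132 mm above the worktop (last 2 mm chamfered); a smooth nose, 27.6 mm across, goes on to 144 mm, tapering to 19 mm over its last 7 mm. It is stiff: turns only under more than 4 N m. Origin: on the axis, 72 mm above the worktop; z up; x along one rib, others every 60 degrees; rib angle varies
- spline_end (a point): point on the shaft's axis at the rib ends, 132 mm above the worktop; axes as the shaft (z up, x along one rib). Underside of the unmeshed gear rests at this height; meshed and resting on the washer it is 41 mm lower. Play when meshed: 0.8 mm each side of a rib (0.05 rad), 0.9 mm all round. Circlip groove: in the ribs, from 5.8 to 8 mm below this point
- washer (a joint): how far the thrust washer (55 mm disc round the shaft on a wave spring, top 41 mm below the rib ends when free) is pressed down, m: 0 free, 0.007 hard stop. Spring force 6 N at the start, 15 N at 5 mm, 18.5 N at 7 mm: it bears the gear's weight unmoved and lifts it when let go. At 0.005 the boss top is level with the circlip groove's lower edge; beyond it the whole groove is clear
- bearing: bystander: sealed ball bearing, 62 mm, 16 mm high, lying flat; origin at the centre of its underside
- seal: bystander: black radial shaft seal ring, 72 mm, 10 mm high, lying flat; origin at the centre of its underside
- grease: bystander: white tub with a blue lid, 68 mm, 53 mm high; origin at the centre of its underside
- carton: bystander: small brown printed carton, 77 x 106 x 61 mm; origin at the centre of its underside
Not all that is in view belongs to the job. What is shaped like the gear but orange or turquoise is not meant.

How it is judged:
On the way, in this order (a step that is already met when the one before it is completed fails the run):
1. the splined gear is lifted off the worktop in the gripper (height (world z) of gear above 0.05 m and contact force between the fingers and gear above 2 N), for 0.2 s.
2. the splines are in mesh: the gear is on the shaft's axis, boss up, its underside more than 8 mm below the rib ends (z of gear_bore in the frame of spline_end below -0.008 m and horizontal distance between gear_bore and spline_end below 0.003 m and angle between gear's own z axis and vertical below 0.07 rad), for 0.1 s.
At the end, for the whole second after the job is handed in: The splined gear is on the shaft, boss up (within 0.07 rad), within 3 mm of the axis, underside over 45.5 mm below the rib ends, spring washer pressed down over 5 mm so the circlip groove is clear; the gripper still holds the gear (over 4 N) and keeps it still (below 10 mm/s) (value of joint washer above 0.005 m and z of gear_bore in the frame of spline_end below -0.0455 m and horizontal distance between gear_bore and spline_end below 0.003 m and angle between gear's own z axis and vertical below 0.07 rad and contact force between the fingers and gear above 4 N and linear speed of gear below 0.01 m/s); the arm keeps its last pose, push and grip.
It fails at once if the other gear or a bystander (bearing, seal ring, tub, carton) is moved by more than 30 mm (distance of any of gear_keyed, bearing, seal, grease, carton from where it was at the start of the episode above 0.03 m).
It fails at once if the unmeshed gear is rammed against the spline ends with more than 80 N (z of gear_bore in the frame of spline_end above -0.006 m and contact force between gear and shaft above 80 N).
It also fails if it takes over 48 s, if anything falls off the work surface, if the arm or the gripper's body presses on something with over 40 N, if the wrist force passes 120 N, or if a joint passes its speed limit or range.

## Working session

There is one attempt and no reset: what is moved stays moved. The work goes in short steps, Python scripts to look and compute and a tool call to move; the robot and the scene stay as the last step left them, time stands still between calls to the robot, and variables do not carry over. Pictures are saved under pics/ and viewed, at most 10 in all, crops included, and the job is handed in when it is done.

Besides the shell and the picture viewer there is one more tool, called after "Request:" as name(argument=value, ...) on one line, values as JSON. move_arm: Moves the arm, as the interface text tells. Its arguments: {"type":"object","properties":{"deltas":{"type":"array","items":{"type":"number"}},"squeeze":{"type":"number"}},"required":["deltas"]}

```bash
mkdir -p pics; cat > h.py <<'E'
import numpy as np, cv2
from scipy.spatial.transform import Rotation as Rn
from plant import robot
def cam(name):
    s=robot.read_state(); p,d=robot.read_camera(name); m=robot.camera_model(name)
    if name=="wrist":
        T=np.eye(4); T[:3,:3]=Rn.from_rotvec(s["orientation"]).as_matrix(); T[:3,3]=s["tool_pos"]
        W=T@np.array(m["tool_from_camera"])
    else:
        R=np.array(m["R"]); W=np.eye(4); W[:3,:3]=R.T; W[:3,3]=-R.T@np.array(m["t"])
    return p,d,m,W
def rays(m,uv):
    K=np.array(m["K"]); uv=np.atleast_2d(uv).astype(float)
    y=np.c_[(uv[:,0]-K[0,2])/K[0,0],(uv[:,1]-K[1,2])/K[1,1]]; x=y.copy()
    for _ in range(20): x=y/(1+m["k1"]*(x**2).sum(1,keepdims=True))
    return np.c_[x,np.ones(len(x))]
def cloud(d,m,W,box=None):
    v,u=np.nonzero(d>0)
    if box: k=(u>=box[0])&(u<box[2])&(v>=box[1])&(v<box[3]); u,v=u[k],v[k]
    P=rays(m,np.c_[u,v])*d[v,u][:,None]
    return P@W[:3,:3].T+W[:3,3],u,v
def atz(m,W,uv,z):
    r=rays(m,uv)@W[:3,:3].T; return W[:3,3]+r*((z-W[2,3])/r[:,2:])
def save(n,p): cv2.imwrite("pics/"+n,p[:,:,::-1])
E
python3 - <<'E'
from h import *
np.set_printoptions(precision=4,suppress=True)
out=[]
for c in("top","wrist"):
    p,d,m,W=cam(c); save(c+"1.png",p)
    print(c,W[:3,3],(d>0).mean(),m["K"][0],m["k1"])
    for l in("gear","gear_keyed","shaft","fixture"):
        for r in robot.recognise(c,l)[:4]:
            u,v=map(int,r["uv"]); dd=d[max(v-4,0):v+5,max(u-4,0):u+5]; dd=dd[dd>0]
            P=(rays(m,[u,v])*np.median(dd))@W[:3,:3].T+W[:3,3] if len(dd) else None
            print(c,l,r,P)
print(robot.read_state())
E
```

```text
top [0.444  0.0465 1.1751] 0.996203125 [401.8687   0.     324.5297] -0.045443543610237384
top gear {'uv': [394.4, 193.0], 'confidence': 0.67} [[ 0.6224 -0.1561  0.0163]]
top gear {'uv': [357.7, 209.8], 'confidence': 0.64} [[ 0.5785 -0.0482 -0.    ]]
top gear {'uv': [427.2, 175.1], 'confidence': 0.55} [[ 0.6747 -0.2553  0.0168]]
top gear_keyed {'uv': [393.9, 241.0], 'confidence': 0.84} [[ 0.4824 -0.1466  0.0272]]
top shaft {'uv': [279.6, 235.2], 'confidence': 0.5} [[0.4976 0.1653 0.1383]]
top fixture {'uv': [281.7, 237.4], 'confidence': 0.63} [[0.4932 0.1621 0.1207]]
wrist [ 0.2317 -0.5582  0.3842] 0.996078125 [331.9875   0.     318.6443] -0.027552546610377298
{'t': 0.5, 'q': array([-1.3824,  0.1304,  1.4882,  0.    ,  1.523 , -0.0854]), 'dq': array([ 0.0022,  0.0003, -0.0013,  0.0002, -0.0027, -0.0003]), 'joint_torque': array([ -0.0025, -55.9178, -49.1572,   0.0769,   0.0242,  -0.0001]), 'tool_pos': array([ 0.1623, -0.5776,  0.2296]), 'orientation': array([-3.1121, -0.4288, -0.    ]), 'force': array([ 0.3521, -1.2437,  0.6472]), 'wrist_torque': array([-0.0086, -0.0048,  0.0091]), 'gripper_force': 0.0, 'opening': 0.09299286817288813}
```

View pics/top1.png

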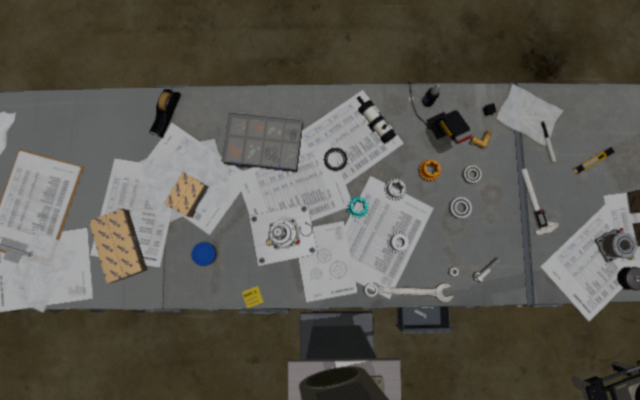

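Top picture: grey gears at (396,189) far and (400,241) near. Look-alikes are the turquoise one at (358,208), the orange one at (430,169), and rings/bearings at (472,173) and (461,207). The pump shaft is at (283,234). I'll check with one close crop.

```bash
python3 - <<'E'
from h import *
np.set_printoptions(precision=4,suppress=True)
p,d,m,W=cam("top")
b=[p[v-18:v+18,u-18:u+18] for u,v in((396,189),(400,241),(283,234))]
a=np.hstack([cv2.resize(x,(260,260),interpolation=cv2.INTER_CUBIC) for x in b])
save("crop1.png",a)
P,u,v=cloud(d,m,W)
for n,(cu,cv),zl,zh in(("far",(396,189),.030,.06),("near",(400,241),.030,.06),("shaft",(283,234),.10,.16)):
    k=(abs(u-cu)<22)&(abs(v-cv)<22)&(P[:,2]>zl)&(P[:,2]<zh); Q=P[k]
    print(n,len(Q),Q.mean(0),Q.min(0),Q.max(0),(Q.min(0)+Q.max(0))/2)
E
```

```text
far 126 [ 0.6337 -0.1596  0.0361] [ 0.6095 -0.1829  0.0306] [ 0.6574 -0.1364  0.0426] [ 0.6335 -0.1597  0.0366]
near 164 [ 0.48   -0.1647  0.0365] [ 0.4592 -0.1882  0.0302] [ 0.5017 -0.1402  0.0414] [ 0.4805 -0.1642  0.0358]
shaft 139 [0.5044 0.1677 0.1351] [0.4878 0.1518 0.1017] [0.5223 0.1876 0.1448] [0.5051 0.1697 0.1233]
```

View pics/crop1.png

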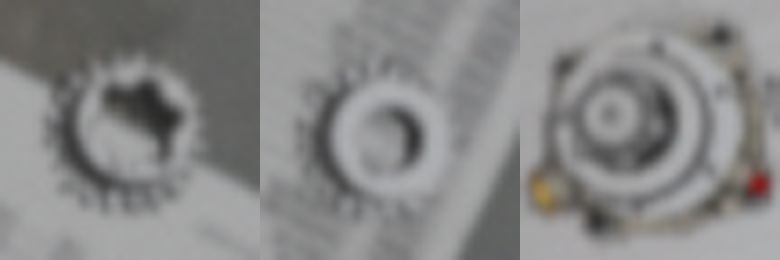

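The far gear has the star-shaped bore, so it's the one to pick up. It lies at about (0.634, -0.160). The near one is smooth and keyed. I'll move above the far gear and look again.

Request:
move_arm(deltas=[0.566, -0.277, 0.07, 0, 0, 0, 1, 0.566, -0.277, 0.07, 0, 0, 0, 1, 0.566, -0.277, 0.07, 0, 0, 0, 1, 0.566, -0.277, 0.07, 0, 0, 0, 1, 0.566, -0.277, 0.07, 0, 0, 0, 1, 0.566, -0.277, 0.07, 0, 0, 0, 1, 0.566, -0.277, 0.07, 0, 0, 0, 1, 0.566, -0.277, 0.07, 0, 0, 0, 1, 0.566, -0.277, 0.07, 0, 0, 0, 1, 0.566, -0.277, 0.07, 0, 0, 0, 1, 0.566, -0.277, 0.07, 0, 0, 0, 1, 0.566, -0.277, 0.07, 0, 0, 0, 1])

```text
t: 2.05
tool_pos: [0.6323, -0.1575, 0.1592]
orientation: [-3.112, -0.431, 0.001]
force: [-1.3, -1.0, 0.2]
opening: 0.0928
gripper_force: 0.0
```

```bash
python3 - <<'E'
from h import *
np.set_printoptions(precision=4,suppress=True)
s=robot.read_state();print(s["t"],s["tool_pos"],s["orientation"],s["q"],s["force"])
p,d,m,W=cam("wrist"); save("w2.png",p); print(W)
P,u,v=cloud(d,m,W)
c=np.array([.6335,-.1597])
k=(np.hypot(*(P[:,:2]-c).T)<.04)&(P[:,2]>.033)&(P[:,2]<.045); Q=P[k]
print(len(Q),(Q.min(0)+Q.max(0))/2,Q.min(0),Q.max(0),u[k].mean(),v[k].mean())
np.savez("w2.npz",p=p,d=d,W=W)
E
```

```text
2.05 [ 0.6323 -0.1575  0.1592] [-3.1119 -0.4309  0.0014] [-0.3226  0.3084  1.4133 -0.0004  1.4207  0.973 ] [-1.2778 -1.0006  0.1854]
[[ 0.2713 -0.9288 -0.2523  0.7019]
 [-0.9625 -0.2619 -0.071  -0.1381]
 [-0.0001  0.2621 -0.9651  0.3143]
 [ 0.      0.      0.      1.    ]]
1265 [ 0.6367 -0.1584  0.0365] [ 0.6126 -0.1824  0.033 ] [ 0.6608 -0.1345  0.0399] 320.66245059288536 188.17786561264822
```

View pics/w2.png

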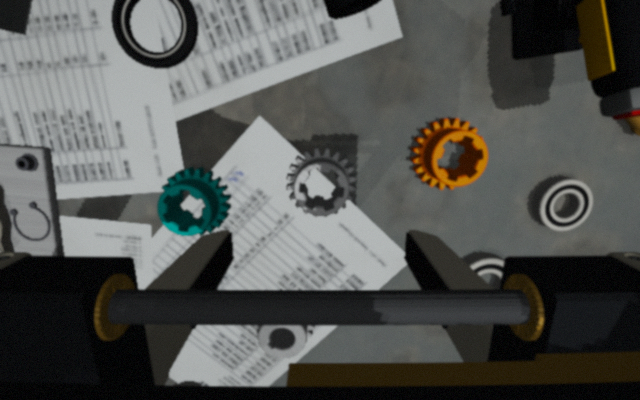

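The gear is at (322,183), with its star-shaped bore visible. The turquoise gear at (193,203) and the orange one at (460,155) are outside the fingers' span. Next I'll measure the centre and groove angle.

```bash
cat > ang.py <<'E'
from h import *
from scipy.optimize import least_squares
def circ(Q,r):
    f=lambda x: np.hypot(Q[:,0]-x[0],Q[:,1]-x[1])-r
    return least_squares(f,Q[:,:2].mean(0),loss="soft_l1",f_scale=.001)
def rect(p,m,W,c,z,half,n=400):
    # orthophoto at height z; rows: -x world down.. u=+x right, v=-y down
    g=np.linspace(-half,half,n); X,Y=np.meshgrid(c[0]+g,c[1]-g)
    P=np.c_[X.ravel(),Y.ravel(),np.full(X.size,z)]
    C=(P-W[:3,3])@W[:3,:3]; s=C[:,:2]/C[:,2:]; s=s*(1+m["k1"]*(s**2).sum(1,keepdims=True))
    K=np.array(m["K"]); U=(s[:,0]*K[0,0]+K[0,2]).reshape(n,n).astype(np.float32); V=(s[:,1]*K[1,1]+K[1,2]).reshape(n,n).astype(np.float32)
    return cv2.remap(p,U,V,cv2.INTER_LINEAR)
E
python3 - <<'E'
from ang import *
np.set_printoptions(precision=4,suppress=True)
z=np.load("w2.npz");p,d,W=z["p"],z["d"],z["W"]; m=robot.camera_model("wrist")
P,u,v=cloud(d,m,W); c=np.array([.6367,-.1584])
k=(np.hypot(*(P[:,:2]-c).T)<.04)&(P[:,2]>.033)&(P[:,2]<.045); Q=P[k]
# outer circle: farthest point per angular bin
a=np.arctan2(Q[:,1]-c[1],Q[:,0]-c[0]); r=np.hypot(*(Q[:,:2]-c).T)
b=np.floor(a/np.radians(10)).astype(int); O=np.array([Q[b==i][r[b==i].argmax()] for i in np.unique(b)])
for R in (.024,.0235): print("circ",circ(O,R).x)
# same from tool frame
c=circ(O,.0238).x
a=np.arctan2(Q[:,1]-c[1],Q[:,0]-c[0]); r=np.hypot(*(Q[:,:2]-c).T)
bb=np.floor(np.degrees(a)/6).astype(int)
print([ (i*6+3,round(1e3*r[bb==i].min(),1)) for i in np.unique(bb)])
for lo,hi in((.015,.019),(.0155,.0185),(.014,.02)):
    # groove phase from inner-radius profile
    A=np.array([i*6+3 for i in np.unique(bb)]); rm=np.clip([np.percentile(r[bb==i],3) for i in np.unique(bb)],lo,hi)
    print("groove deg",np.degrees(np.angle(((rm-rm.mean())*np.exp(6j*np.radians(A))).sum()))/6)
im=rect(p,m,W,c,.038,.03,400)
for r_,col in((.024,(255,0,0)),(.0149,(0,255,0)),(.019,(0,0,255))): cv2.circle(im,(200,200),int(r_/.03*200),col,1)
save("g2.png",im)
E
```

```text
circ [ 0.6368 -0.1583]
circ [ 0.6368 -0.1583]
[(np.int64(-177), np.float64(15.0)), (np.int64(-171), np.float64(14.9)), (np.int64(-165), np.float64(15.1)), (np.int64(-159), np.float64(15.6)), (np.int64(-153), np.float64(18.2)), (np.int64(-147), np.float64(19.0)), (np.int64(-141), np.float64(19.0)), (np.int64(-135), np.float64(18.7)), (np.int64(-129), np.float64(18.9)), (np.int64(-123), np.float64(15.5)), (np.int64(-117), np.float64(15.1)), (np.int64(-111), np.float64(14.8)), (np.int64(-105), np.float64(14.9)), (np.int64(-99), np.float64(15.6)), (np.int64(-93), np.float64(18.8)), (np.int64(-87), np.float64(18.9)), (np.int64(-81), np.float64(19.4)), (np.int64(-75), np.float64(19.2)), (np.int64(-69), np.float64(17.6)), (np.int64(-63), np.float64(15.2)), (np.int64(-57), np.float64(15.4)), (np.int64(-51), np.float64(15.5)), (np.int64(-45), np.float64(15.1)), (np.int64(-39), np.float64(15.6)), (np.int64(-33), np.float64(17.8)), (np.int64(-27), np.float64(19.7)), (np.int64(-21), np.float64(19.0)), (np.int64(-15), np.float64(19.4)), (np.int64(-9), np.float64(18.7)), (np.int64(-3), np.float64(
[... 430 characters left out ...]
p.float64(15.4)), (np.int64(81), np.float64(15.8)), (np.int64(87), np.float64(19.5)), (np.int64(93), np.float64(19.1)), (np.int64(99), np.float64(18.9)), (np.int64(105), np.float64(19.4)), (np.int64(111), np.float64(17.2)), (np.int64(117), np.float64(15.5)), (np.int64(123), np.float64(15.0)), (np.int64(129), np.float64(14.9)), (np.int64(135), np.float64(15.2)), (np.int64(141), np.float64(15.2)), (np.int64(147), np.float64(17.7)), (np.int64(153), np.float64(19.0)), (np.int64(159), np.float64(19.1)), (np.int64(165), np.float64(19.2)), (np.int64(171), np.float64(17.8)), (np.int64(177), np.float64(15.2))]
groove deg -21.558546798662036
groove deg -21.53325567799701
groove deg -21.628973040508995
```

View pics/g2.png

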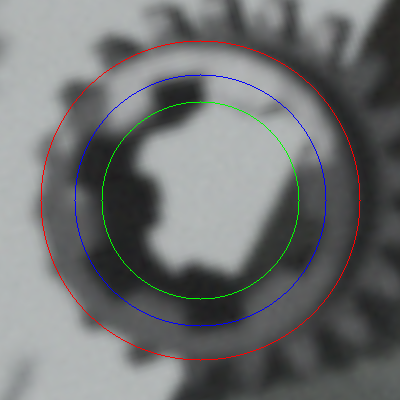

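Centre is (0.6368, -0.1583) and the groove angle is 38.5° mod 60 (world), with depth and picture in agreement. Descending to grip the boss.

Request:
move_arm(deltas=[0.004, 0.0015, 0.05, 0, 0, 0, 1, 0.004, 0.0015, 0.1, 0, 0, 0, 1, 0.004, 0.0015, 0.12, 0, 0, 0, 1, 0.004, 0.0015, 0.131, 0, 0, 0, 1, 0.004, 0.0015, 0.131, 0, 0, 0, 1, 0.004, 0.0015, 0.131, 0, 0, 0, 0.2, 0.004, 0.0015, 0.131, 0, 0, 0, 0.2, 0.004, 0.0015, 0.131, 0, 0, 0, 0.2, 0.004, 0.0015, 0.131, 0, 0, 0, 0.2, 0.004, 0.0015, 0.131, 0, 0, 0, 0.2, 0.004, 0.0015, 0.131, 0, 0, 0, 0.2], squeeze=50)

```text
t: 3.48
tool_pos: [0.6366, -0.1583, 0.0287]
orientation: [3.112, 0.429, 0.0]
force: [-1.1, 0.2, -0.3]
opening: 0.0471
gripper_force: 50.0
```

Request:
move_arm(deltas=[0, 0, -0.03, 0, 0, 0, 0.2, 0, 0, -0.08, 0, 0, 0, 0.2, 0, 0, -0.13, 0, 0, 0, 0.2, 0, 0, -0.186, 0, 0, 0, 0.2, -0.02, -0.05, -0.186, 0, 0, 0, 0.2, -0.04, -0.1, -0.186, 0, 0, 0, 0.2, -0.06, -0.15, -0.186, 0, 0, 0, 0.2, -0.08, -0.2, -0.186, 0, 0, 0, 0.2, -0.1, -0.25, -0.186, 0, 0, 0, 0.2, -0.12, -0.3, -0.186, 0, 0, 0, 0.2, -0.137, -0.35, -0.186, 0, 0, 0, 0.2, -0.137, -0.35, -0.186, 0, 0, 0, 0.2])

```text
t: 4.97
tool_pos: [0.4077, 0.1441, 0.214]
orientation: [-3.11, -0.436, 0.002]
force: [-0.0, -1.2, -3.5]
opening: 0.0471
gripper_force: 50.0
```

```bash
python3 - <<'E'
from ang import *
np.set_printoptions(precision=4,suppress=True)
s=robot.read_state();print(s["t"],s["tool_pos"],s["orientation"],s["q"],s["force"],s["gripper_force"])
p,d,m,W=cam("wrist"); save("w3.png",p); np.savez("w3.npz",p=p,d=d,W=W)
P,u,v=cloud(d,m,W); c=np.array([.507,.169])
N=P[(np.hypot(*(P[:,:2]-c).T)<.03)&(P[:,2]>.141)&(P[:,2]<.149)]
print("nose top",len(N),(N.min(0)+N.max(0))/2,N.mean(0))
R=P[(np.hypot(*(P[:,:2]-c).T)<.035)&(P[:,2]>.127)&(P[:,2]<.136)]
print("rib",len(R),(R.min(0)+R.max(0))/2)
# held gear in tool frame
T=Rn.from_rotvec(s["orientation"]).as_matrix(); G=(P-s["tool_pos"])@T
k=(np.hypot(G[:,0],G[:,1])<.04)&(G[:,2]>-.03)&(G[:,2]<.04); print(k.sum(), np.histogram(G[k,2],bins=np.arange(-.03,.04,.005)), u[k].mean(),v[k].mean())
E
```

```text
4.975 [0.4077 0.1441 0.214 ] [-3.1103 -0.4358  0.002 ] [ 0.2201 -0.3318  1.9479  0.001   1.5267  1.5124] [-0.049  -1.1596 -3.5016] 49.998979760566726
nose top 1062 [0.5074 0.1713 0.1436] [0.5075 0.171  0.1435]
rib 478 [0.5079 0.1711 0.1315]
10952 (array([ 516,  480,  443,  795, 3084,  912,  820,  678, 1498,  942,  549,
        235,    0,    0]), array([-0.03 , -0.025, -0.02 , -0.015, -0.01 , -0.005,  0.   ,  0.005,
        0.01 ,  0.015,  0.02 ,  0.025,  0.03 ,  0.035,  0.04 ])) 318.43818480642807 241.57085463842222
```

View pics/w3.png

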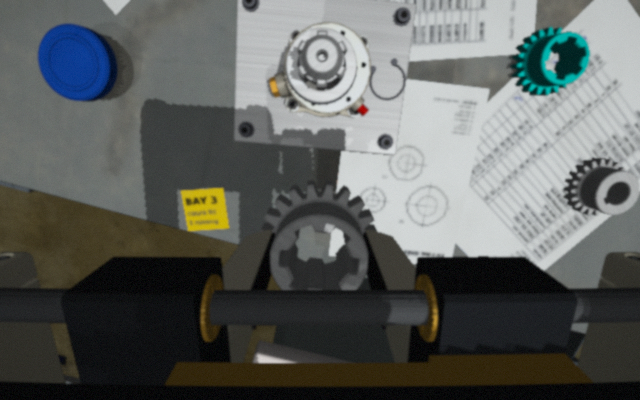

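The held gear shows at (320,255) with its grooves visible, and the shaft with its ribs is at (322,57). I'll compute both phases and centres from this frame.

```bash
python3 - <<'E'
from ang import *
np.set_printoptions(precision=4,suppress=True)
z=np.load("w3.npz");p,d,W=z["p"],z["d"],z["W"]; m=robot.camera_model("wrist")
s=robot.read_state(); T=Rn.from_rotvec(s["orientation"]).as_matrix()
print("Tx deg",np.degrees(np.arctan2(T[1,0],T[0,0])),T[:,2])
P,u,v=cloud(d,m,W)
# gear: boss top plane around tool z -.0095
G=(P-s["tool_pos"])@T
k=(np.hypot(G[:,0],G[:,1])<.027)&(G[:,2]>-.013)&(G[:,2]<-.006); Q=P[k]; print("boss top z tool",np.median(G[k,2]))
def outer(Q,c,sel=lambda r:r>0):
    a=np.degrees(np.arctan2(Q[:,1]-c[1],Q[:,0]-c[0])); r=np.hypot(*(Q[:,:2]-c).T); b=np.floor(a/5).astype(int)
    return b*5+2.5,r
c=s["tool_pos"][:2].copy()
for _ in range(4):
    A,r=outer(Q,c); O=np.array([Q[A==i][r[A==i].argmax()] for i in np.unique(A) if r[A==i].max()>.0225]); c=circ(O,.0239).x
print("gear c",c,"tool",(np.r_[c,s["tool_pos"][2]]-s["tool_pos"])@T,len(O))
A,r=outer(Q,c)
ang=np.unique(A); rm=np.array([np.percentile(r[A==i],3) for i in ang]); print(np.c_[ang,rm*1e3].round(1).tolist())
ok=(rm<.0215)
def fit(ang,val,w=6):  # harmonic LSQ phase
    M=np.c_[np.ones(len(ang)),np.cos(w*np.radians(ang)),np.sin(w*np.radians(ang))]; x=np.linalg.lstsq(M,val,rcond=None)[0]
    return np.degrees(np.arctan2(x[2],x[1]))/w, x
print("gear groove",fit(ang[ok],np.clip(rm[ok],.0149,.019)))
# shaft
c0=np.array([.5076,.1712])
k=(np.hypot(*(P[:,:2]-c0).T)<.03)&(P[:,2]>.127)&(P[:,2]<.134); R=P[k]
c=c0
N=P[(np.hypot(*(P[:,:2]-c0).T)<.03)&(P[:,2]>.1415)&(P[:,2]<.149)]
A,r=outer(N,c0); O=np.array([N[A==i][r[A==i].argmax()] for i in np.unique(A)])
print("nose circle",circ(O,.0096).x, "z",np.median(N[:,2]))
A,r=outer(R,c0); a1=np.unique(A); ro=np.array([np.percentile(r[A==i],97) for i in a1]); n=np.array([(A==i).sum() for i in a1])
print(np.c_[a1,ro*1e3,n].round(1).tolist())
rib=R[np.hypot(*(R[:,:2]-c0).T)>.0147]
def cost(x):
    q=rib[:,:2]-x[:2]; 
    th=np.arctan2(q[:,1],q[:,0])-x[2]; th=(th+np.pi/6)%(np.pi/3)-np.pi/6; r=np.hypot(*q.T)
    return np.r_[np.maximum(abs(r*np.sin(th))-.0035,0),np.maximum(r*np.cos(th)-.018,0),np.maximum(.0138-r,0)]
ph=np.angle(np.exp(6j*np.arctan2(*(rib[:,1::-1]-c0[::-1]).T)).sum())/6
o=least_squares(cost,np.r_[c0,ph]); print("rib phase",np.degrees(ph),o.x[:2],np.degrees(o.x[2]),o.cost)
im=rect(p,m,W,c0,.131,.03,300); cv2.circle(im,(150,150),180,(255,0,0),1)
for j in range(6):
    t=ph+j*np.pi/3; e=np.array([np.cos(t),-np.sin(t)]); cv2.line(im,*[tuple((150+e*q*150/.03).astype(int).tolist()) for q in(.019,.03)],(255,0,0),1)
im2=rect(p,m,W,s["tool_pos"][:2],s["tool_pos"][2]+.0093,.03,300)
save("g3.png",np.hstack([im,im2]))
E
```

```text
Tx deg 15.879289758159373 [-0.0006 -0.0002 -1.    ]
boss top z tool -0.009136151929228066
gear c [0.4082 0.1441] tool [-0.0002 -0.0015  0.    ] 54
[[-177.5, 14.4], [-172.5, 14.8], [-167.5, 14.9], [-162.5, 15.1], [-157.5, 15.8], [-132.5, 19.1], [-127.5, 16.2], [-122.5, 15.2], [-117.5, 15.1], [-112.5, 14.9], [-107.5, 15.0], [-102.5, 15.2], [-97.5, 15.4], [-92.5, 18.9], [-87.5, 19.0], [-82.5, 19.0], [-77.5, 19.1], [-72.5, 19.2], [-67.5, 16.7], [-62.5, 15.6], [-57.5, 15.8], [-52.5, 15.2], [-47.5, 15.4], [-42.5, 15.1], [-37.5, 15.8], [-32.5, 18.4], [-27.5, 19.1], [-22.5, 19.2], [-17.5, 19.4], [-12.5, 19.3], [-7.5, 18.1], [-2.5, 16.0], [2.5, 15.5], [7.5, 15.0], [12.5, 15.5], [17.5, 15.7], [22.5, 15.9], [27.5, 19.2], [32.5, 19.3], [37.5, 19.5], [42.5, 19.0], [47.5, 19.3], [52.5, 16.7], [57.5, 15.5], [62.5, 15.4], [67.5, 15.1], [72.5, 15.8], [77.5, 15.7], [82.5, 15.5], [87.5, 18.8], [92.5, 19.3], [97.5, 19.3], [102.5, 19.2], [107.5, 19.2], [112.5, 16.1], [117.5, 15.3], [122.5, 15.5], [127.5, 15.3], [132.5, 15.3], [137.5, 15.2], [142.5, 15.7], [147.5, 19.3], [152.5, 19.0], [157.5, 18.8], [162
[... 845 characters left out ...]
.0], [7.5, 18.3, 13.0], [12.5, 17.9, 11.0], [17.5, 17.9, 9.0], [22.5, 17.8, 12.0], [27.5, 18.2, 6.0], [37.5, 0.8, 1.0], [42.5, 2.4, 1.0], [47.5, 1.9, 1.0], [57.5, 2.5, 2.0], [62.5, 18.0, 7.0], [67.5, 17.8, 12.0], [72.5, 17.9, 12.0], [77.5, 17.8, 13.0], [82.5, 17.8, 13.0], [87.5, 17.3, 8.0], [92.5, 14.9, 1.0], [97.5, 1.7, 1.0], [102.5, 14.6, 1.0], [117.5, 13.9, 1.0], [122.5, 16.6, 6.0], [127.5, 17.7, 14.0], [132.5, 17.6, 14.0], [137.5, 17.6, 13.0], [142.5, 17.8, 13.0], [147.5, 17.4, 13.0], [152.5, 13.9, 2.0], [157.5, 13.5, 2.0], [162.5, 13.9, 1.0], [167.5, 13.9, 2.0], [172.5, 14.0, 2.0], [177.5, 13.4, 2.0]]
rib phase 15.152718373958242 [0.5076 0.1707] 16.018640663659422 1.3793939132257597e-05
```

View pics/g3.png

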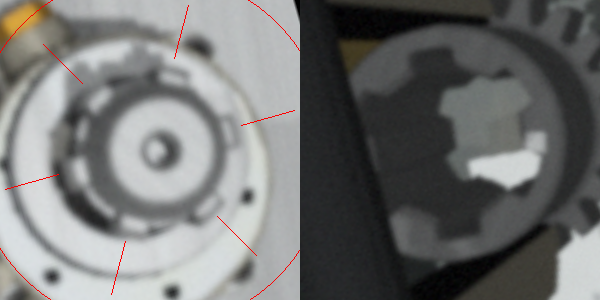

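The ribs are at 15.2° mod 60 and the gear grooves at 38.5°, so I need a turn of -23.3° in world, which is +0.407 about tool z. I'll turn at the stand-off and re-measure, so that only a translation remains and camera bias cancels.

Request:
move_arm(deltas=[0.004, -0.013, 0, 0, 0, 0.1, 0.2, 0.008, -0.026, 0, 0, 0, 0.2, 0.2, 0.012, -0.038, 0, 0, 0, 0.3, 0.2, 0.012, -0.038, 0, 0, 0, 0.407, 0.2, 0.012, -0.038, 0, 0, 0, 0.407, 0.2, 0.012, -0.038, 0, 0, 0, 0.407, 0.2, 0.012, -0.038, 0, 0, 0, 0.407, 0.2])

```text
t: 5.9
tool_pos: [0.4114, 0.1811, 0.2145]
orientation: [3.135, -0.208, -0.0]
force: [-0.1, -0.1, -4.1]
opening: 0.0472
gripper_force: 50.0
```

```bash
cat > meas.py <<'E'
from ang import *
np.set_printoptions(precision=4,suppress=True)
def bins(Q,c):
    a=np.degrees(np.arctan2(Q[:,1]-c[1],Q[:,0]-c[0])); return np.floor(a/5)*5+2.5,np.hypot(*(Q[:,:2]-c).T)
s=robot.read_state(); p,d,m,W=cam("wrist"); T=Rn.from_rotvec(s["orientation"]).as_matrix()
print(s["t"],s["tool_pos"],"Tx deg",np.degrees(np.arctan2(T[1,0],T[0,0])),T[:,2],s["q"][5])
P,u,v=cloud(d,m,W); G=(P-s["tool_pos"])@T
Q=P[(np.hypot(G[:,0],G[:,1])<.027)&(G[:,2]>-.013)&(G[:,2]<-.006)]; c=s["tool_pos"][:2]
for _ in range(4):
    A,r=bins(Q,c); O=np.array([Q[A==i][r[A==i].argmax()] for i in np.unique(A) if r[A==i].max()>.0225]); c=circ(O,.0239).x
gc=c; L=P[(np.hypot(*(P[:,:2]-gc).T)<.0235)&(np.hypot(*(P[:,:2]-gc).T)>.0152)&(abs(G[:,2]+.009)<.004)]
A,r=bins(Q,c); an=np.unique(A); rm=np.array([np.percentile(r[A==i],3) for i in an]); ok=rm<.0215
M=np.c_[np.ones(ok.sum()),np.cos(np.radians(6*an[ok])),np.sin(np.radians(6*an[ok]))]; x=np.linalg.lstsq(M,np.clip(rm[ok],.0149,.019),rcond=None)[0]
gp=np.degrees(np.arctan2(x[2],x[1]))/6
c0=np.array([.5076,.1711])
N=P[(np.hypot(*(P[:,:2]-c0).T)<.03)&(P[:,2]>.1415)&(P[:,2]<.149)]
for _ in range(3):
    A,r=bins(N,c0); O=np.array([N[A==i][r[A==i].argmax()] for i in np.unique(A)]); c0=circ(O,.0096).x
k=(P[:,2]>.127)&(P[:,2]<.134); rr=np.hypot(*(P[:,:2]-c0).T); R=P[k&(rr>.015)&(rr<.02)]
sp=np.degrees(np.angle(np.exp(6j*np.arctan2(*(R[:,1::-1]-c0[::-1]).T)).mean()))/6
# outer rib edges centre
A,r=bins(R,c0); O=np.array([R[A==i][r[A==i].argmax()] for i in np.unique(A) if r[A==i].max()>.0172]); 
print("gear",gc,gp,"shaft nose",c0,"ribs",circ(O,.018).x,sp)
D=np.r_[c0-gc,0]@T; print("tool move",D,"turn deg about world z",(sp-gp+30)%60-30)
E
python3 meas.py; python3 meas.py|tail -2
```

```text
5.9 [0.4114 0.1811 0.2145] Tx deg -7.5926300692263045 [-0.0001 -0.0002 -1.    ] 2.003821217617257
gear [0.4119 0.1809] 15.611141890869993 shaft nose [0.5076 0.1711] ribs [0.5078 0.1712] 15.017437426748906
tool move [ 0.0961 -0.0029 -0.    ] turn deg about world z -0.5937044641210889
gear [0.4119 0.181 ] 15.750630926590048 shaft nose [0.5077 0.1711] ribs [0.5079 0.1712] 15.095923977249742
tool move [ 0.0963 -0.0029 -0.    ] turn deg about world z -0.6547069493403086
```

Request:
move_arm(deltas=[0.04, -0.001, 0, 0, 0, 0.011, 0.2, 0.08, -0.002, 0, 0, 0, 0.011, 0.2, 0.0963, -0.003, 0, 0, 0, 0.011, 0.2, 0.0963, -0.003, 0, 0, 0, 0.011, 0.2, 0.0963, -0.003, 0.02, 0, 0, 0.011, 0.2, 0.0963, -0.003, 0.035, 0, 0, 0.011, 0.2, 0.0963, -0.003, 0.042, 0, 0, 0.011, 0.2, 0.0963, -0.003, 0.048, 0, 0, 0.011, 0.2, 0.0963, -0.003, 0.05, 0, 0, 0.011, 0.2, 0.0963, -0.003, 0.05, 0, 0, 0.011, 0.2])

```text
t: 7.25
tool_pos: [0.5073, 0.1717, 0.1649]
orientation: [-3.133, 0.226, -0.001]
force: [-0.1, -0.2, -3.4]
opening: 0.0473
gripper_force: 50.0
```

No contact so far. I'll creep down past the rib ends.

Request:
move_arm(deltas=[0, 0, 0.002, 0, 0, 0, 0.2, 0, 0, 0.004, 0, 0, 0, 0.2, 0, 0, 0.006, 0, 0, 0, 0.2, 0, 0, 0.007, 0, 0, 0, 0.2, 0, 0, 0.007, 0, 0, 0, 0.2])

```text
t: 7.88
tool_pos: [0.5071, 0.1716, 0.1575]
orientation: [3.133, -0.226, -0.0]
force: [-0.1, -0.1, -4.0]
opening: 0.0475
gripper_force: 50.0
```

It's 3 mm below the rib ends with no contact force, so the splines are meshing.

Request:
move_arm(deltas=[0, 0, 0.003, 0, 0, 0, 0.2, 0, 0, 0.006, 0, 0, 0, 0.2, 0, 0, 0.009, 0, 0, 0, 0.2, 0, 0, 0.012, 0, 0, 0, 0.2, 0, 0, 0.016, 0, 0, 0, 0.2, 0, 0, 0.02, 0, 0, 0, 0.2, 0, 0, 0.02, 0, 0, 0, 0.2])

```text
t: 8.75
tool_pos: [0.5071, 0.1715, 0.1372]
orientation: [3.133, -0.226, -0.0]
force: [1.6, -1.2, -5.6]
opening: 0.0469
gripper_force: 50.0
```

Request:
move_arm(deltas=[0, 0, 0.005, 0, 0, 0, 0.2, 0, 0, 0.01, 0, 0, 0, 0.2, 0, 0, 0.015, 0, 0, 0, 0.2, 0, 0, 0.018, 0, 0, 0, 0.2, 0, 0, 0.02, 0, 0, 0, 0.2, 0, 0, 0.022, 0, 0, 0, 0.2, 0, 0, 0.0235, 0, 0, 0, 0.2, 0, 0, 0.0235, 0, 0, 0, 0.2, 0, 0, 0.0235, 0, 0, 0, 0.2], squeeze=60)

```text
t: 9.88
tool_pos: [0.5073, 0.1716, 0.1154]
orientation: [3.133, -0.226, 0.001]
force: [-4.7, -2.4, 8.1]
opening: 0.047
gripper_force: 60.0
```

Request:
move_arm(deltas=[0, 0, 0.0015, 0, 0, 0, 0.2, 0, 0, 0.003, 0, 0, 0, 0.2, 0, 0, 0.003, 0, 0, 0, 0.2, 0, 0, 0.003, 0, 0, 0, 0.2])

```text
t: 10.38
tool_pos: [0.5074, 0.1716, 0.1129]
orientation: [3.133, -0.226, 0.001]
force: [-7.5, -2.5, 14.0]
opening: 0.0474
gripper_force: 60.0
```

```bash
python3 - <<'E'
from h import *
np.set_printoptions(precision=4,suppress=True)
p,d,m,W=cam("wrist"); s=robot.read_state(); print(s["tool_pos"],s["force"],s["wrist_torque"])
T=Rn.from_rotvec(s["orientation"]).as_matrix(); P,u,v=cloud(d,m,W); G=(P-s["tool_pos"])@T; r=np.hypot(G[:,0],G[:,1])
k=(r>.0195)&(r<.0235)&(abs(G[:,2]+.01)<.012); print("boss top z",np.median(P[k,2]),k.sum())
k=(r<.022); print("nose z",np.percentile(P[k,2],[50,90]))
k=(r>.015)&(r<.018)&(P[:,2]>.125)&(P[:,2]<.14); print("rib end z",np.median(P[k,2]),k.sum())
c=p[170:350,220:420]; save("c4.png",cv2.resize(c,None,fx=3,fy=3,interpolation=cv2.INTER_CUBIC))
E
```

```text
[0.5074 0.1716 0.1129] [-6.8442 -3.9036 13.9423] [-0.6244  1.3669  0.0064]
boss top z 0.1224283410261658 1612
nose z [0.1329 0.1445]
rib end z 0.1309012395827751 617
```

View pics/c4.png

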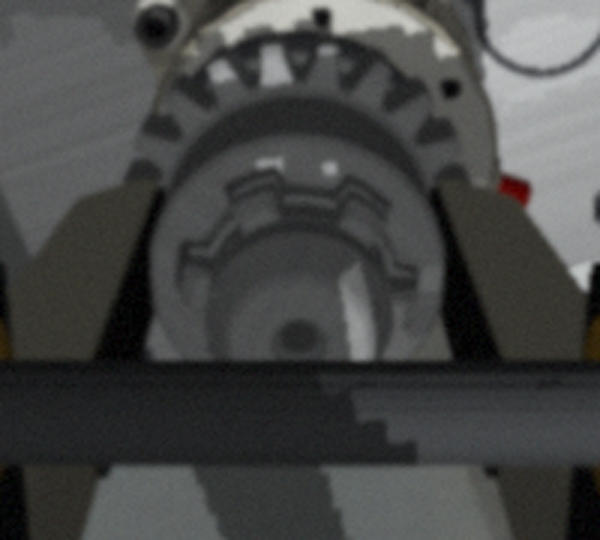

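The gear is meshed and the groove looks clear. I'll press 1 mm more for margin.

Request:
move_arm(deltas=[0, 0, 0.001, 0, 0, 0, 0.2, 0, 0, 0.001, 0, 0, 0, 0.2, 0, 0, 0.001, 0, 0, 0, 0.2, 0, 0, 0.001, 0, 0, 0, 0.2])

```text
t: 10.92
tool_pos: [0.5074, 0.1716, 0.1125]
orientation: [3.133, -0.226, 0.001]
force: [-10.2, -3.9, 18.1]
opening: 0.0472
gripper_force: 60.0
```

The force slope has stiffened, which means the washer is at its stop (about 7 mm), and the TCP height agrees with no slip. I'll check it's steady and hand in.

Request:
move_arm(deltas=[0, 0, 0, 0, 0, 0, 0.2, 0, 0, 0, 0, 0, 0, 0.2, 0, 0, 0, 0, 0, 0, 0.2, 0, 0, 0, 0, 0, 0, 0.2])

```text
t: 11.42
tool_pos: [0.5074, 0.1716, 0.1125]
orientation: [3.133, -0.226, 0.001]
force: [-10.4, -3.9, 17.7]
opening: 0.0468
gripper_force: 60.0
```

```bash
python3 -c "
from h import *
s=robot.read_state();print(s['tool_pos'],s['force'],s['gripper_force'])
if s['gripper_force']>50 and s['force'][2]>15: print(robot.close_job())"
```

```text
[0.50739582 0.1716187  0.11252333] [-10.4140737   -3.93694954  17.71228687] 60.00760176801123
the job is handed in; nothing more can be done
None
```

I fitted the splined gear on the pump shaft, meshed without forcing, and handed the job in at about 11.5 s with it still gripped at 60 N and pressed to about the washer's 7 mm stop; the circlip groove looked clear, but the hand-in returned no verdict.

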